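# Zero the photometer, then hold its aperture knob at the third click

## Task

On the bench photometer, first turn the blue zero knob until the red meter needle points to zero, inside the green mark. Then let go of it, grip the orange aperture knob and turn it clockwise by feel, three clicks from closed to the third stop and no further, and keep hold of it there: it springs back shut when released, so finish still gripping it at the third stop, with the needle still on zero. Leave the jar, the bottle and the beaker where they stand.

Things in the scene. Friction and masses are not known exactly. Their poses are not given: they have to be found in the camera images.
- photometer: Low white instrument housing fixed to the bench, 240 (x) x 320 (y) x 78 mm high, flat pale deck on top; origin at the centre of its underside, x away from the operator, y left, z up. Its place and yaw vary. On the deck: blue zero knob at x = -30, y = +90 mm, orange aperture knob at x = -30, y = -90 mm, and the meter behind and between them.
- zero_bar: Upright blue bar grip of the zero knob: 44 mm long (x), 14 mm wide (y: pinch it across this), 36 mm high; origin at the middle of its underside, on the vertical turning axis, 84 mm above the bench. It stands on a black round skirt of 24 mm radius, 6 mm high, that turns with it. About 0.03 N m of friction; it stays where it is left. Turned by 1 rad it turns the needle by 0.6 rad in the same sense.
- meter (a point): Centre of the meter's white face, 79 mm above the bench, axes as the photometer's. The face lies flat under a clear window in a black frame, 106 (x) x 122 (y) x 12 mm high. Black ticks every 0.2 rad; the zero is a green mark on the far (+x) middle of the scale, covering about 0.07 rad either side.
- needle (a joint): Red meter needle, 56 mm long, turning in the horizontal plane about a pivot 35 mm to -x of the meter's centre. In rad, positive clockwise from above; 0 = on zero, pointing along the photometer's +x to the middle of the green mark. It starts deflected clockwise (0.3 to 0.8), so the zero knob must be turned anticlockwise by 0.5 to 1.3 rad (it can go 0.6 rad further).
- aperture_bar: Upright orange bar grip of the aperture knob: 44 mm long (x), 14 mm wide (y: pinch it across this), 36 mm high; origin at the middle of its underside, on the vertical turning axis, 84 mm above the bench, on a black skirt of 24 mm radius, 6 mm high. A white line on its top and end marks +x, its pointer.
- aperture (a joint): Turn of the aperture knob in rad, positive clockwise from above. 0 = closed, its rest and end stop, where its pointer is 0.6 rad anticlockwise of the photometer's x axis. Click stops at 0.4, 0.8, 1.2 (the third) and 1.6; end at 1.75. A return spring (0.07 N m at closed, plus 0.01 per rad) drives it back to closed whenever it is released.
- stops (a point): Point on the deck on the aperture knob's axis, 78 mm above the bench, axes as the photometer's. Dots around it, 36 mm out, mark the stops: red for closed, then clockwise four black dots of growing size, 0.4 rad apart. Before each hump, half way between stops, the detent resists with up to about 0.05 N m; after it, it helps as much. It cannot hold the knob against the spring.
- jar: White plastic reagent jar with orange cap, about 62 mm across and 85 mm high, loose on the bench close beside the photometer; origin at the centre of its underside. Leave alone.
- bottle: Amber glass reagent bottle with black cap, 54 mm across, 125 mm high, loose on the bench close beside the photometer; origin at the centre of its underside. Leave alone.
- beaker: Clear glass beaker, 68 mm across, 85 mm high, loose on the bench close beside the photometer; origin at the centre of its underside. Leave alone.

How it is judged:
By the outcome, as a careful person would: the job done as asked, in the order asked, and still so for the second after the job is handed in, while the arm keeps its last pose, push and grip.
It also fails if it takes over 67 s, if anything falls off the work surface, if the arm or the gripper's body presses on something with over 40 N, if the wrist force passes 120 N, or if a joint passes its speed limit or range.

## Robot

A 6-joint arm with a two-finger parallel gripper is mounted at the origin on the work surface. World frame = base frame: x ahead of the robot, y to its left, z up, the work surface at z = 0. Lengths are in mm, angles in rad, forces in N, time in s.
With the tool pointing down it reaches from about 350 to 875 mm from the base axis. Payload 4.2 kg.
Tool frame: the origin (TCP) lies between the finger pads; the fingertips stand 22 mm ahead of it and the grasp point (between the pads) lies 3 mm ahead of it; z points along the fingers, y is the line along which they close (so a half turn about z gives the same grasp; the last joint's range is limited). The gripper opens to 85 mm and grips with 20 to 120 N. Pads are 22 mm wide; open, the fingers measure 114 mm over their backs; the gripper's body (76 mm by 85 mm) begins 54 mm behind the grasp point. The pads swing forward as they close: fully open they stand 13 mm farther back than shut.
Start: joints at [-0.993, 0.385, 0.008, 0, -1.194, -0.259], TCP at [195.907, -593.481, 253.312] pointing down, gripper open.
Joint ranges: [-3.14, 3.14], [-1.21, 2.06], [-1.07, 1.41], [-3.16, 2.05], [-2.99, -0.16], [-3.1, 3.1]. Speed limits (rad/s): [2.79, 2.79, 3.14, 3.14, 3.14, 3.14].

## Interface

Orientations are given as a 3x3 rotation matrix whose columns are the frame's x, y, z axes.
In Python, from bench import bot gives the robot as it stands. Calls block until the motion is done:
- bot.movep(position, orientation): joint-space move of the TCP to a pose.
- bot.move_linear(position, ori=None, velocity=150): straight line of the TCP; ori=None keeps the orientation; velocity is the mean speed in mm/s.
- bot.set_joints(angles): joint-space move.
- bot.gripper_to(opening, squeeze=None): opening from 0.0 (shut) to 1.0 (fully open); squeeze is the grip in N (None keeps the last); returns when the fingers have stopped.
- bot.hold(seconds).
- bot.solve_ik(position, orientation): joint angles nearest the present ones, or None.
- bot.grab_frame(name): name is "side" or "top"; returns the picture (480x640x3 uint8, red, green, blue); there is no depth.
- bot.camera_params(name): a dict with "fx", "fy", "cx", "cy" (pixels), "R" (3x3) and "t" (3): a world point X has camera coordinates R X + t. Camera axes: x right, y down, z forward; pixel columns grow to the right and rows downward; lengths in mm; the calibration is good to about 2 mm. A picture is of the moment at which its call begins. camera_params takes no time and is no camera call.
A pose or a line that the arm cannot do raises bot.IKError and nothing moves.
- bot.hand_in(): hands the job in; it is judged then, once.
Trained networks look in the newest picture that a camera, given by its name, has taken for a name from the list of things; names that differ only in an ending like _2 or _b are one class to them, and where a whole thing is asked for, a point or a joint stands for the part that bears it (a point fixed in the world has none). Each returns a list of dicts, best first, with "p" (0 to 1); they miss things now and then, are a little off and sometimes report something else, mostly with a low value. They report only what shows in the picture. A call takes as long as a camera call.
- bot.silhouettes(target, camera): "pixels" (480x640 bool, what is visible of it).
- bot.tip_of(target, camera): "location" ([x, y, z] in mm, in world coordinates, good to about 4 mm: a listed point, or the origin of a listed thing).
Readings, each from a call of its own:
- bot.current_clock(): time.
- bot.current_joint_pos(): joint angles.
- bot.current_joint_velocities(): joint speeds.
- bot.current_tau(): joint torques, N m.
- bot.current_ee_pos(): TCP position.
- bot.current_eef_rot(): TCP orientation.
- bot.current_force(): force on the tool from outside, world axes, zero at the start.
- bot.current_moment(): the same for the moment, N m.
- bot.current_grip_width(): opening from 0.0 (shut) to 1.0 (fully open).
- bot.current_grasp_force(): force on a finger pad.
Only numpy, scipy, OpenCV 4.12 (cv2) and the standard library are available. Lean on these libraries where they do the work, as an engineer would, in place of code of your own. Each camera call takes 0.05 s, during which the arm holds its last target. There are 200 camera calls.

## Working session

There is one attempt and no reset: what is moved stays moved. The work goes in short steps, each a Python script; the robot and the scene stay as the last script left them, time stands still between calls to the robot, and variables do not carry over. Pictures are saved under pics/ and viewed, at most 10 in all, crops included, and the job is handed in when it is done.

```bash
mkdir -p pics; ls; python3 - <<'E'
from bench import bot
import cv2,numpy as np
for c in ("top","side"):
    f=bot.grab_frame(c); cv2.imwrite(f"pics/{c}0.png",f[:,:,::-1])
    p=bot.camera_params(c); print(c,p["fx"],p["cx"],p["cy"],np.round(p["R"],3).tolist(),np.round(p["t"],1), np.round(-p["R"].T@p["t"]))
    for n in ("photometer","zero_bar","meter","aperture_bar","stops","jar","bottle","beaker"):
        print(n,[(round(d["p"],2),np.round(d["location"],1).tolist()) for d in bot.tip_of(n,c)[:2]])
print(bot.current_clock(), bot.current_eef_rot())
E
```

```text
pics
top 502.8872950393882 318.75903821041754 232.9453078550755 [[-0.009, -1.0, 0.0], [-0.982, 0.009, -0.187], [0.187, -0.002, -0.982]] [ 85.  611.5 993.7] [ 415.   82. 1091.]
photometer [(0.82, [574.4, -118.0, -0.8])]
zero_bar [(0.64, [568.6, -16.9, 90.0]), (0.16, [525.8, -199.3, 75.8])]
meter [(0.96, [639.9, -130.3, 72.7])]
aperture_bar [(0.71, [526.0, -196.8, 84.9]), (0.39, [636.3, -132.7, 75.6])]
stops [(0.61, [526.6, -198.1, 78.3])]
jar [(0.82, [595.7, 118.6, 1.5])]
bottle [(0.67, [714.7, 117.8, -3.6])]
beaker [(0.75, [600.0, -351.0, 0.8])]
side 617.1146337866464 323.28949012243515 248.29377265982748 [[0.995, -0.098, -0.012], [-0.058, -0.479, -0.876], [0.08, 0.872, -0.483]] [-581.8  148.6  952.4] [ 512. -816.  583.]
photometer []
zero_bar [(0.89, [569.1, -25.5, 87.0])]
meter [(0.77, [640.1, -131.4, 78.4])]
aperture_bar [(0.68, [526.3, -197.4, 85.1])]
stops [(0.56, [528.0, -194.2, 78.3])]
jar [(0.26, [526.6, -200.9, 82.1])]
bottle [(0.89, [714.1, 116.4, -1.6])]
beaker []
0.9 [[-9.49613447e-01 -3.13423503e-01  9.17302155e-05]
 [-3.13423509e-01  9.49613447e-01 -6.99143730e-05]
 [-6.51954385e-05 -9.51420348e-05 -9.99999993e-01]]
```

View pics/top0.png

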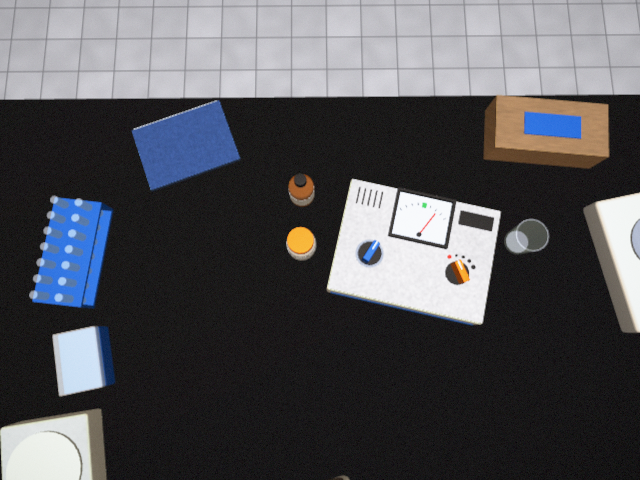

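View pics/side0.png

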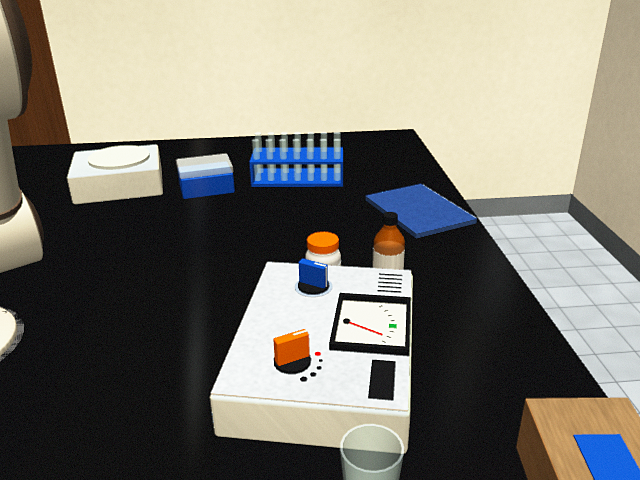

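The top view shows the blue knob at (370,252), the orange knob at (458,271), the needle from (418,234) to (436,213), clockwise of the green mark at (424,205). The jar (301,243), bottle (301,188) and beaker (527,238) stand clear to the sides. Next I fit the pose and rectify the plan view.

```bash
cat > h.py <<'E'
from bench import bot
import cv2, numpy as np
from scipy.optimize import least_squares
P={c:bot.camera_params(c) for c in ("top","side")}
def proj(c,X):
    p=P[c]; q=np.atleast_2d(X)@p["R"].T+p["t"]
    return np.c_[p["fx"]*q[:,0]/q[:,2]+p["cx"],p["fy"]*q[:,1]/q[:,2]+p["cy"]]
def w(pose,L):
    x,y,a=pose; L=np.atleast_2d(L).astype(float); c,s=np.cos(a),np.sin(a)
    return np.c_[x+c*L[:,0]-s*L[:,1], y+s*L[:,0]+c*L[:,1], L[:,2]]
def plan(f,c,pose,center,z,half=40,s=5):
    """rectified view of the photometer plane z: up=+x, left=+y, s px/mm, about center (local)"""
    k=[(half,half),(half,-half),(-half,-half),(-half,half)]
    src=proj(c,w(pose,[(center[0]+a,center[1]+b,z) for a,b in k])).astype(np.float32)
    n=2*half*s; dst=np.float32([(0,0),(n,0),(n,n),(0,n)])
    return cv2.warpPerspective(f,cv2.getPerspectiveTransform(src,dst),(n,n),flags=cv2.INTER_CUBIC)
def needle(c,pose,meter=None,f=None):
    """needle angle, positive clockwise from +x, from red pixels about the pivot"""
    f=bot.grab_frame(c) if f is None else f
    m=plan(f,c,pose,meter,80,60,4).astype(int)
    red=(m[...,0]-np.maximum(m[...,1],m[...,2])>50)
    r,cc=np.nonzero(red); x=60-r/4; y=60-cc/4   # local rel. to centre
    dx=x+35; k=(np.hypot(dx,y)>15)&(np.hypot(dx,y)<60)&(dx>0)
    g=(m[...,1]-np.maximum(m[...,0],m[...,2])>40); gr,gc=np.nonzero(g)
    ga=np.arctan2(-(60-gc/4),60-gr/4+35).mean() if len(gr) else np.nan
    return np.median(np.arctan2(-y[k],dx[k])),k.sum(),ga,len(gr)
E
python3 - <<'E'
from h import *
F={c:bot.grab_frame(c) for c in P}
obs=[];
L={"zero_bar":(-30,90,84),"aperture_bar":(-30,-90,84),"stops":(-30,-90,78)}
pts=[]
for c in P:
    for n in ("zero_bar","aperture_bar","stops"):
        # skirt centres / net points
        for d in bot.tip_of(n,c)[:1]: pts.append((np.array(d["location"]),L[n]))
    m=F[c].astype(int)
    # red dot: 36mm out at +0.6 ccw
    red=m[...,0]-np.maximum(m[...,1],m[...,2])>80
    n_,lab,st,ce=cv2.connectedComponentsWithStats(red.astype(np.uint8))
    dot=proj(c,(526.5,-197.5,78)) ; 
    R=36*np.array([np.cos(.6),np.sin(.6)])
    obs.append((c,(-30+R[0],-90+R[1],78),ce[1:],st[1:,4]))
def res(p):
    r=[]
    for X,l in pts: r+=list((w(p,l)[0]-X)[:2]/4)
    return r
s=least_squares(res,[570,-120,-.24],loss="soft_l1"); print(s.x,np.round(s.fun,2))
def res2(p):
    r=list(np.array(res(p))*.5)
    for c,l,ce,a in obs:
        q=proj(c,w(p,l))[0]; d=ce-q; i=np.argmin(np.hypot(*d.T)); r+=list(d[i]/1.)
    return r
s2=least_squares(res2,s.x,loss="soft_l1"); pose=s2.x; print(pose,np.round(s2.fun,2))
# deck corner check in top view
f=F["top"]
np.save("pose.npy",pose)
ov=f.copy()
for q in proj("top",w(pose,[(120,160,78),(120,-160,78),(-120,-160,78),(-120,160,78)])): cv2.circle(ov,tuple(np.round(q*1).astype(int)),2,(255,0,255),-1)
mt=bot.tip_of("meter","top")[0]["location"]; mt2=bot.tip_of("meter","side")[0]["location"]
c_,s_=np.cos(pose[2]),np.sin(pose[2])
for M in (mt,mt2): d=np.array(M)[:2]-pose[:2]; print("meter local",c_*d[0]+s_*d[1],-s_*d[0]+c_*d[1])
a=plan(f,"top",pose,(0,0),78,180,2)
cv2.rectangle(a,(360-320,360-240),(360+320,360+240),(255,0,255),1)
a=a[100:620]
b=np.hstack([plan(f,"top",pose,(-30,90),120,40,3),plan(f,"top",pose,(-30,-90),120,40,3)])
b=np.pad(b,((0,0),(0,720-480),(0,0)))
cv2.imwrite("pics/plan0.png",cv2.resize(np.vstack([a,b]),None,fx=.78,fy=.78)[:,:,::-1])
E
```

```text
[ 5.77159207e+02 -1.16113989e+02 -2.29502162e-01] [ 0.23 -0.69  0.09  0.42  0.57 -0.33 -0.22  0.76 -0.03  0.57 -0.68 -0.76]
[ 5.76248715e+02 -1.16858393e+02 -2.37823953e-01] [ 0.1  -0.43 -0.15  0.17  0.09 -0.21 -0.13  0.3  -0.21  0.24 -0.54 -0.42
  0.16  0.59  0.2  -0.11]
meter local 59.460303884786406 0.2742700403668916
meter local 66.94652135744772 2.5006006429548453
```

View pics/plan0.png

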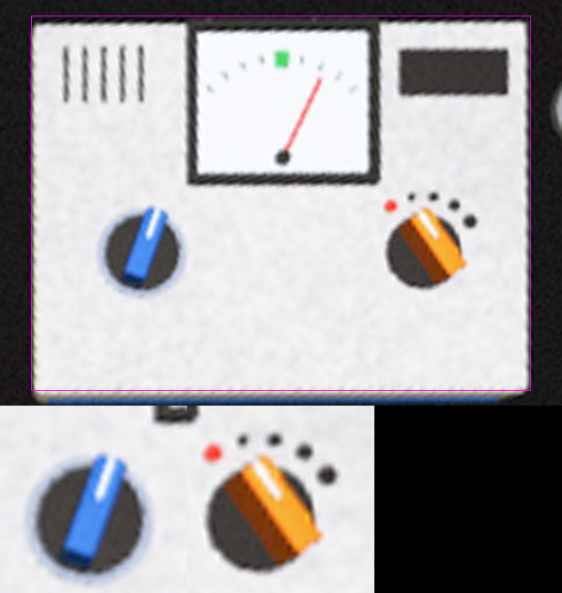

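Deck outline fits within about 2 mm; the needle is about 0.45 rad clockwise of green. Next step: measure the blue bar angle, approach and grip.

```bash
cat >> h.py <<'E'
pose=np.array([575.2,-117.2,-0.238]); METER=(64,-0.7)
def bar(f,which,meas_z=120):
    c=(-30,90 if which=="blue" else -90); m=plan(f,"top",pose,c,meas_z,40,5).astype(int)
    k=(m[...,2]-m[...,0]>90)&(m[...,2]>150) if which=="blue" else (m[...,0]-m[...,2]>130)&(m[...,0]>190)
    r,q=np.nonzero(k); (cx,cy),(a,b),t=cv2.minAreaRect(np.c_[q,r].astype(np.float32))
    pc=np.linalg.eigh(np.cov(40-r/5,40-q/5))[1][:,-1]; pc=pc*np.sign(pc[0])
    return np.arctan2(-pc[1],pc[0]),(40-cy/5,40-cx/5),(a/5,b/5,t),len(r)
def down(yaw_cw):
    """tool down, closing line across a bar whose +x is yaw_cw clockwise of the photometer x"""
    a=pose[2]-yaw_cw; c,s=np.cos(a),np.sin(a)
    return np.array([[-c,-s,0],[-s,c,0],[0,0,-1.]])
E
python3 - <<'E'
from h import *
f=bot.grab_frame("top"); print("needle",needle("top",pose,METER,f)); print("blue",bar(f,"blue")); print("or",bar(f,"orange"))
g=bot.grab_frame("side"); print("needle side",needle("side",pose,METER,g))
a=bar(f,"blue")[0]
q0=bot.current_joint_pos()
z=w(pose,[-30,90,0])[0]; o=w(pose,[-30,-90,0])[0]; print(z,o)
for p,t in ((z,a),(z,a-1.2),(o,-.6),(o,.6)):
    print(np.round(bot.solve_ik([p[0],p[1],111],down(t)),3))
bot.gripper_to(0.6,squeeze=30)
bot.movep([z[0],z[1],180],down(a)); bot.move_linear([z[0],z[1],111.],velocity=80)
print(bot.current_force(),bot.current_clock(),bot.current_grip_width())
f=bot.grab_frame("side"); cv2.imwrite("pics/side1.png",f[:,:,::-1])
E
```

```text
needle (np.float64(0.4281576512694679), np.int64(2028), np.float64(-0.015089675452951843), 1376)
blue (np.float64(0.3528955756363656), (-2.02972412109375, -0.03291015624999716), (13.910556030273437, 43.22591552734375, 19.94902229309082), 12672)
or (np.float64(-0.7437787078355343), (5.100302124023436, 6.376428222656251), (59.79100341796875, 18.34462890625, 46.79927062988281), 12274)
needle side (np.float64(0.30001484755484953), np.int64(3117), np.float64(-0.03460635929535383), 1757)
[567.26400976 -22.66418637   0.        ] [ 524.82730401 -197.59024505    0.        ]
[ 0.245  0.431 -0.318  0.    -0.822 -2.407]
[ 0.245  0.431 -0.318  0.    -0.822 -1.207]
[-0.071  0.421 -0.336  0.    -0.814 -1.138]
[-0.071  0.421 -0.336  0.    -0.814 -2.338]
[-0.44039801 -0.00164834 -0.41918782] 5.375 0.6013118968472831
```

View pics/side1.png

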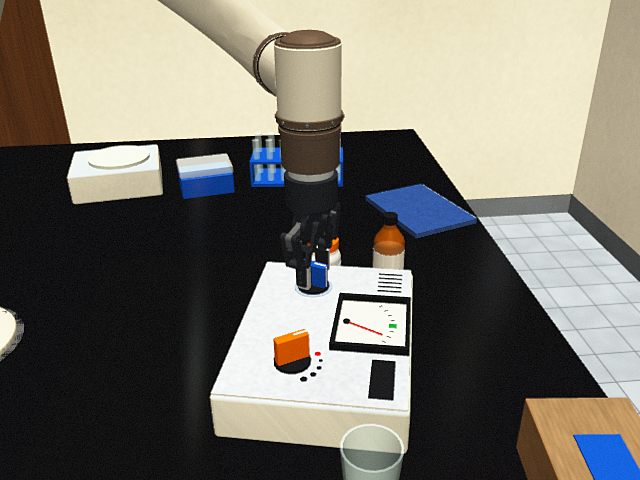

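The fingers straddle the blue bar at (318,272), needle visible. I'll close and turn anticlockwise with needle feedback.

```bash
sed -i 's/red=(m\[...,0\]-np.maximum(m\[...,1\],m\[...,2\])>50)/red=(m[...,0]-np.maximum(m[...,1],m[...,2])>50)\&(m[...,1]-m[...,2]<25)/' h.py
python3 - <<'E'
from h import *
def see(): print({c:[round(float(v),3) for v in needle(c,pose,METER)] for c in P}, flush=True)
see()
bot.gripper_to(0,squeeze=35); print("grip",bot.current_grip_width(),bot.current_grasp_force(),bot.current_force(),bot.current_moment()); see()
q=np.array(bot.current_joint_pos())
for d in (.2,.2,.2): 
    q[5]+=d; bot.set_joints(q); see()
print(bot.current_force(),bot.current_moment(),bot.current_clock())
f=bot.grab_frame("top"); cv2.imwrite("pics/n1.png",np.hstack([plan(f,"top",pose,METER,80,60,3),plan(bot.grab_frame("side"),"side",pose,METER,80,60,3)])[:,:,::-1])
E
```

```text
{'top': [0.427, 1925.0, 0.026, 303.0], 'side': [0.3, 3042.0, -0.035, 1747.0]}
grip 0.15786426520622135 36.82515263557434 [0.38618275 0.84632522 2.34752618] [ 0.20994936  0.14234434 -0.02929518]
{'top': [0.431, 1924.0, 0.027, 300.0], 'side': [0.305, 3051.0, -0.035, 1758.0]}
{'top': [0.315, 1453.0, 0.027, 305.0], 'side': [0.183, 3195.0, -0.035, 1754.0]}
{'top': [0.198, 803.0, 0.026, 301.0], 'side': [0.065, 3378.0, -0.035, 1752.0]}
{'top': [0.083, 32.0, 0.027, 299.0], 'side': [-0.051, 3512.0, -0.035, 1747.0]}
[ 0.26503581 -0.08831453  1.18959529] [ 0.02502318  0.12281354 -0.01411375] 7.2667
```

View pics/n1.png

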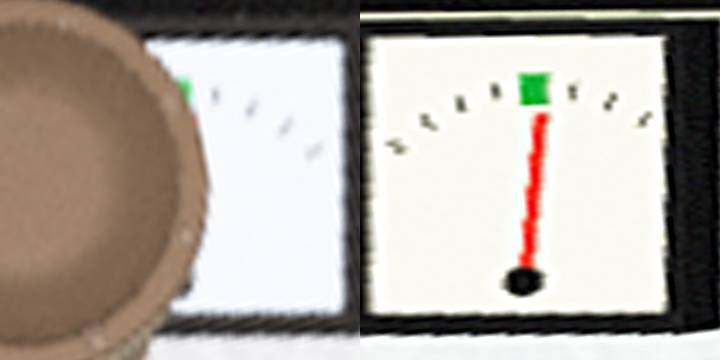

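Side view (right half): the needle tip (543,117) is slightly clockwise of green (535,89), pivot at (523,281). About 0.08 rad remains. I'll re-centre the side estimate on the seen pivot, finish the turn, release and check unobstructed.

```bash
python3 - <<'E'
from h import *
SM=(65.7,5.0)
q=np.array(bot.current_joint_pos()); print(needle("side",pose,SM))
q[5]+=.15; bot.set_joints(q); print(needle("side",pose,SM))
bot.gripper_to(.6); p=bot.current_ee_pos(); print(needle("side",pose,SM))
bot.move_linear([p[0],p[1],190],velocity=120)
o=w(pose,[-30,-90,0])[0]; bot.movep([o[0],o[1],190],down(-.6))
f=bot.grab_frame("top"); g=bot.grab_frame("side")
print("top",needle("top",pose,METER,f),"side",needle("side",pose,SM,g),bot.current_clock())
cv2.imwrite("pics/n2.png",np.hstack([plan(f,"top",pose,METER,80,60,3),plan(g,"side",pose,SM,80,60,3)])[:,:,::-1])
E
```

```text
(np.float64(0.11065722117389565), np.int64(3379), np.float64(0.05380364341358642), 1750)
(np.float64(0.023251622810462915), np.int64(3358), np.float64(0.053677691802939485), 1759)
(np.float64(0.023805026185069942), np.int64(3375), np.float64(0.05362978824764798), 1757)
top (np.float64(nan), np.int64(0), nan, 0) side (np.float64(0.02345153899709565), np.int64(3358), np.float64(0.053575542310785096), 1756) 9.8917
  return _methods._mean(a, axis=axis, dtype=dtype,
  ret = ret.dtype.type(ret / rcount)
```

View pics/n2.png

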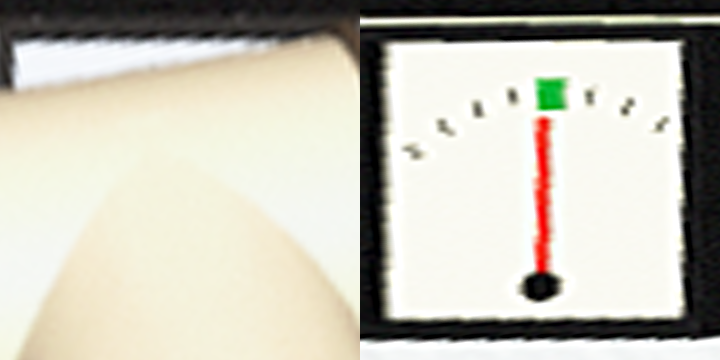

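In the side view the needle (543,118) points at or slightly left of green (551,94). I'll clear the arm for a top view, since the side rectification is sheared.

```bash
python3 - <<'E'
from h import *
o=w(pose,[-30,-90,0])[0]
q=np.array(bot.solve_ik([o[0],o[1],190],down(-.6))); q2=q.copy(); q2[0]=-1.0; bot.set_joints(q2)
f=bot.grab_frame("top"); print("top",needle("top",pose,METER,f),bar(f,"blue"),bot.current_clock())
a=plan(f,"top",pose,METER,80,60,4); b=plan(f,"top",pose,(-30,-90),84,60,4)
cv2.imwrite("pics/n3.png",np.hstack([a,b])[:,:800,::-1])
# direct line-fit, relative to green and pivot
m=a.astype(int); red=(m[...,0]-np.maximum(m[...,1],m[...,2])>50); r,c=np.nonzero(red)
s=np.polyfit(r,c,1); print("line slope cw",-s[0], "green c",np.nonzero(m[...,1]-np.maximum(m[...,0],m[...,2])>40)[1].mean(),"line at green", np.polyval(s,np.nonzero(m[...,1]-np.maximum(m[...,0],m[...,2])>40)[0].mean()))
E
```

```text
top (np.float64(-0.009153110382260438), np.int64(2198), np.float64(-0.01496768830147394), 1387) (np.float64(-0.4048424146139677), (-2.009521484375, -0.30063171386719034), (43.725833129882815, 14.618049621582031, 66.56006622314453), 12671) 11.7667
line slope cw 0.0031056644460446775 green c 236.18096611391493 line at green 239.0967853886452
```

View pics/n3.png

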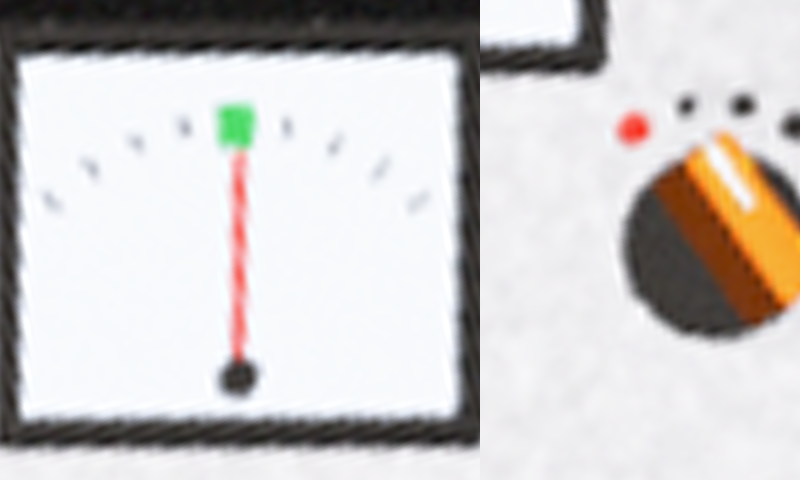

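Needle is on green (238,150 vs 236,125), offset about 0.01 rad. Aperture skirt is centred where expected. Now grip the orange bar and turn by feel.

```bash
python3 - <<'E'
from h import *
o=w(pose,[-30,-90,0])[0]
bot.movep([o[0],o[1],180],down(-.6)); bot.move_linear([o[0],o[1],111.],velocity=80)
m0=np.array(bot.current_moment())[2]; print(bot.current_force(),m0)
bot.gripper_to(0,squeeze=70); print("grip",bot.current_grip_width(),bot.current_grasp_force(),bot.current_force(),bot.current_moment()[2]-m0)
q=np.array(bot.current_joint_pos()); np.save("q0.npy",q)
for i in range(1,21):
    t=q.copy(); t[5]-=.05*i; bot.set_joints(t); bot.hold(.1)
    mz=np.mean([bot.current_moment()[2] for _ in range(5)]); print(round(.05*i,2),round(float(mz-m0),4),round(float(q[5]-bot.current_joint_pos()[5]),3),flush=True)
print(bot.current_clock(),bot.current_grip_width())
E
```

```text
[-0.33006934  0.80581645 -0.15187526] 0.014802907384702194
grip 0.15655662523734704 69.93403315544128 [-0.25365895 -1.7536811   3.12851858] 0.032917290088886886
0.05 0.029 0.049
0.1 0.1386 0.099
0.15 0.0846 0.149
0.2 0.05 0.199
0.25 0.0204 0.249
0.3 0.0696 0.299
0.35 0.0548 0.349
0.4 0.0552 0.399
0.45 0.0595 0.449
0.5 0.0791 0.499
0.55 0.0585 0.549
0.6 0.0366 0.599
0.65 0.0414 0.649
0.7 -0.0095 0.699
0.75 0.0379 0.749
0.8 0.0688 0.799
0.85 0.08 0.849
0.9 0.1219 0.899
0.95 0.0035 0.949
1.0 0.0217 0.999
22.025 0.15366666693692219
```

The detent dips appear near 0.25 and 0.7; the third hump is being passed. Continue to the nominal stop, averaging more, and look.

```bash
python3 - <<'E'
from h import *
q=np.load("q0.npy")
for a in (1.05,1.1,1.15,1.2):
    t=q.copy(); t[5]-=a; bot.set_joints(t); bot.hold(.2); c=bot.current_clock()
    v=[]
    for _ in range(25): v.append(bot.current_moment()[2]-.0148); bot.hold(.02)
    print(a,np.round([np.mean(v),np.std(v)/5],4),bot.current_clock()-c,bot.current_grip_width(),flush=True)
f=bot.grab_frame("top"); g=bot.grab_frame("side")
print(needle("side",pose,(65.7,5.0),g),bot.current_clock())
s=cv2.resize(g[310:400,240:360],None,fx=5,fy=5,interpolation=cv2.INTER_CUBIC)
u=proj("top",w(pose,[-30,-90,84]))[0].astype(int); print(u)
v=cv2.resize(f[u[1]-30:u[1]+30,u[0]-20:u[0]+20],None,fx=5,fy=5)
v=np.pad(v,((0,s.shape[0]-v.shape[0]),(0,0),(0,0)))
cv2.imwrite("pics/a1.png",np.hstack([s,v])[:,:,::-1]); cv2.imwrite("pics/raw_side.png",g[:,:,::-1])
E
```

```text
1.05 [0.0361 0.0054] 0.41669999999999874 0.15197694612884233
1.1 [0.0248 0.0071] 0.41659999999999897 0.15108633281238124
1.15 [0.0584 0.0059] 0.41669999999999874 0.1518322276352722
1.2 [0.0661 0.0055] 0.4167000000000023 0.1484819966174228
(np.float64(0.023497469549970316), np.int64(3386), np.float64(0.05355550891324287), 1750) 25.5917
[457 272]
```

View pics/a1.png

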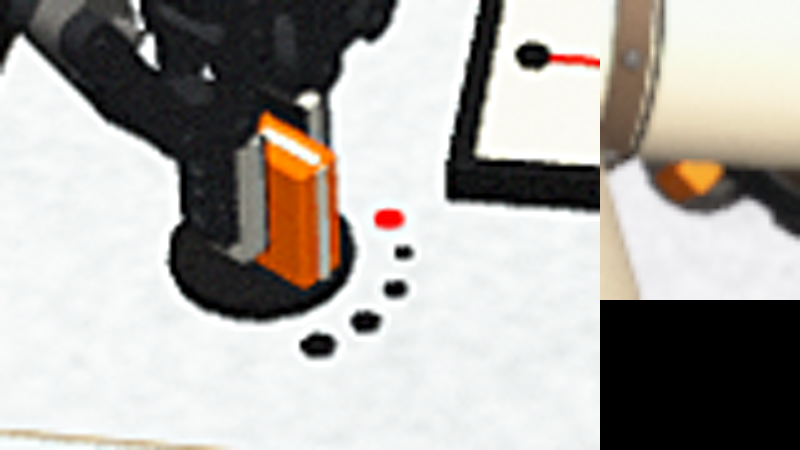

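The side crop shows the orange bar held, pointer line end at (322,165)–(316,285) and pointing toward the third black dot (366,321). I'll quantify the angle, correcting the side camera by the dots.

```bash
python3 - <<'E'
from h import *
dots=np.array([(389,218),(403,252),(395,288),(366,321),(318,344)])/5+[240,310]-.4
def L(r,a,z): return (-30+r*np.cos(a),-90-r*np.sin(a),z)
D=proj("side",w(pose,[L(36,-.6+.4*i,78) for i in range(5)])); b=(dots-D); print(np.round(b,1)); b=b.mean(0)
# refit a local pose on the side dots
s=least_squares(lambda p:(proj("side",w(p,[L(36,-.6+.4*i,78) for i in range(5)]))-dots).ravel(),pose).x; print(s)
top=np.array([321,163])/5+[240,310]-.4; bot_=np.array([315,284])/5+[240,310]-.4
back=np.array([262,130])/5+[240,310]-.4
print("obs",top,bot_,"line vec",top-back)
for t in (1.0,1.1,1.15,1.2,1.25,1.3,1.4):
    print(t,[np.round(proj("side",w(pp,[L(22,t-.6,120),L(22,t-.6,84)]))+o,1).tolist() for pp,o in ((pose,b),(s,0))])
E
```

```text
[[ 1.  -0.6]
 [ 1.  -0.6]
 [ 1.1 -0.7]
 [ 1.3 -0.6]
 [ 1.3 -0.7]]
[ 5.76200405e+02 -1.16051194e+02 -2.32429637e-01]
obs [303.8 342.2] [302.6 366.4] line vec [11.8  6.6]
1.0 [[[305.7, 340.1], [306.5, 363.3]], [[305.8, 340.2], [306.5, 363.3]]]
1.1 [[[304.7, 341.0], [305.5, 364.2]], [[304.8, 341.1], [305.5, 364.2]]]
1.15 [[[304.1, 341.5], [304.9, 364.7]], [[304.2, 341.5], [305.0, 364.7]]]
1.2 [[[303.5, 341.9], [304.3, 365.1]], [[303.6, 342.0], [304.4, 365.1]]]
1.25 [[[302.9, 342.3], [303.7, 365.5]], [[302.9, 342.4], [303.8, 365.6]]]
1.3 [[[302.2, 342.7], [303.1, 365.9]], [[302.3, 342.8], [303.1, 366.0]]]
1.4 [[[300.7, 343.4], [301.6, 366.7]], [[300.8, 343.5], [301.7, 366.7]]]
```

The pointer reads about 1.2 and the torque agrees. A last check for drift, then hand in.

```bash
python3 - <<'E'
from h import *
g0=cv2.imread("pics/raw_side.png")[:,:,::-1]; bot.hold(1.5); g=bot.grab_frame("side")
d=np.abs(g[325:385,270:315].astype(int)-g0[325:385,270:315]).max(2); print("changed px",(d>60).sum(),needle("side",pose,(65.7,5.0),g)[0],bot.current_grip_width(),bot.current_grasp_force(),bot.current_clock())
if (d>60).sum()<15: print(bot.hand_in())
E
```

```text
changed px 0 0.023072827890143924 0.15508689296087136 70.32452702522278 27.1417
the job is handed in; nothing more can be done
None
```

I handed the job in at 27 s: the needle is on zero (about 0.01 rad off the middle of the green mark), and the arm still grips the aperture knob at the third stop (about 1.2 rad). It showed no drift in a 1.5 s check, and the jar, bottle and beaker were left alone.

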